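Find the free-running drive by spinning, clip it on the seed meter and prove it

ROBOT

A 6-joint arm with a two-finger parallel gripper is mounted at the origin on the work surface. World frame = base frame: x ahead of the robot, y to its left, z up, the work surface at z = 0. Lengths are in m, angles in rad, forces in N, time in s.
With the tool pointing down it reaches from about 0.4 to 0.825 m from the base axis. Payload 7 kg.
Tool frame: the origin (TCP) lies between the finger pads; the fingertips stand 22 mm ahead of it and the grasp point (between the pads) lies 3 mm ahead of it; z points along the fingers, y is the direction in which the jaws open and shut (so a half turn about z gives the same grasp; the last joint's range is limited). The gripper opens to 85 mm and grips with 20 to 120 N. Pads are 22 mm wide; open, the fingers measure 114 mm over their backs; the gripper's body (76 mm by 85 mm) begins 54 mm behind the grasp point. The pads swing forward as they close: fully open they stand 13 mm farther back than shut.
Start: joints at [1.539, 0.359, 0.012, 0, -1.224, -0.288], TCP at [0.212, 0.641, 0.253] pointing down, gripper open.
Joint ranges: [-3.07, 3.07], [-1.43, 2.12], [-1.02, 1.25], [-3.03, 1.67], [-3.05, -0], [-3.03, 3.03]. Speed limits (rad/s): [2.39, 2.39, 3.01, 3.14, 3.14, 3.14].

INTERFACE

Orientations are given as a rotation vector (axis times angle).
In Python, from rig import r gives the robot as it stands.
- The arm moves only by the tool carry_out, never from a script. Its argument "increments" is a list of rows, each a list of 2 entries, a list of its own where there are three numbers: the shift along the tool's x, y, z in mm, then the turn about the tool's z in degrees. In form: [[[dx, dy, dz], roll], ...]. A call has 1 to 10 rows; each row shifts and turns the commanded pose from where the row before left it, along the tool's axes as they then stand; what a row does not reach is not made up. A row lasts 1/12 s, in which the tool goes at most 41.7 mm and 7.16 degrees, less where a joint would pass 70% of its speed; a pose out of reach is approached as far as the arm can. A call with a gripper value outside its range is refused whole. "grip" is the finger opening in mm, from 0 to 85.4, set as the call begins (left out, the last holds). The fingers move at their own pace and stop on an object; the grip force is fixed at half the most. Time passes only in rows, so rows that do not move let the fingers close. It gives the time, the measured TCP pose, the force and the opening at its end, in the units of the state.
- r.get_obs(): the state, without advancing time (a new reading comes with each control period).
- r.snapshot(name): name is "side" or "top" or "wrist"; returns a dict with "img" (384x512x3 uint8, red, green, blue), "z_map" (384x512 float32, m along the optical axis (not along the pixel's ray), 0 where there is no reading), "fovy" (degrees; the focal length in pixels is half the picture's height over the tangent of half this angle, whatever the lens; pixels are square), "cx", "cy" (the principal point, pixels), "k1" (the pictures are not rectified: a ray, as slopes to the right and down, at radius r is drawn at 1 + k1 r^2 times it, then the intrinsics apply), "rvec" (rotation vector, rad) and "tvec" (3), from world to camera coordinates, as OpenCV has them; the wrist camera has in their place "T_tool_cam" (4x4, takes a point from camera to tool coordinates, whose origin is the TCP and whose axes are the flange's). Camera axes: x right, y down, z forward; pixel columns grow to the right and rows downward; lengths in m; the calibration is good to about 2 mm. A picture is of the moment at which its call begins: read the wrist's pose just before it.
- r.job_done(): hands the job in, once; it reports no verdict.
The state is a dict: "clock": time; "joint_pos": joint angles; "joint_velocities": joint speeds; "tau": joint torques, N m; "position": TCP position; "tool_rot": TCP orientation; "wrist_force": force on the tool from outside, world axes, zero at the start; "wrist_torque": the same for the moment, N m; "finger_gap": finger opening in m.
Only numpy, scipy, OpenCV 4.12 (cv2) and the standard library are available. Lean on these libraries where they do the work, as an engineer would, in place of code of your own. Each camera call takes 0.05 s, during which the arm holds its last target. There are 200 camera calls.

TASK

Only one of the three drive units on the bench still runs free, the other two bind: spin the bronze gear of each where it stands to find the good one. Clip the free-running unit onto the seed meter, setting it on the sprung seat and pressing it down until both latches hold its flange, then flick its gear once more and let it coast untouched to show that it still runs free. Leave the two binding units standing where they are, do not tip over a unit, and do not disturb the other parts and tools lying about.

Things in the scene. Friction and masses are not known exactly. Their poses are not given: they have to be found in the camera images.
- drive_a_mid (a point): Drive unit a, one of three alike; which one runs free is not told. Loose, upright, 90 mm high, about 0.76 kg. From below: white nylon flange 90 mm across, 10 mm thick; hub 44 mm across; bronze gear 80 mm across from 30 to 42 mm up; square steel shaft 14 mm wide from 42 to 90 mm up. Gear and shaft turn together in the flange. Point: on the turning axis, 45 mm above the underside; z up the shaft.
- drive_b_mid (a point): Drive unit b, as drive unit a. Point on its turning axis, 45 mm above the underside; z up the shaft. A unit is best lifted by its shaft, gripped above the dogs (see dog_a); the flange can then swing round, which does not matter.
- drive_c_mid (a point): Drive unit c, as drive unit a. Point on its turning axis, 45 mm above the underside; z up the shaft.
- dog_a (a point): Top centre of one of the two drive dogs of unit a: bronze blocks 10 x 10 mm standing 15 mm up from the gear's upper face (tops 57 mm above the unit's underside), opposite one another, each centred 30 mm from the axis. The line through both dogs is square to two faces of the square shaft. Pushed sideways along the rim, a dog turns the gear.
- dog_b (a point): Top centre of one of the two drive dogs of unit b, as dog_a.
- dog_c (a point): Top centre of one of the two drive dogs of unit c, as dog_a.
- gear_a (a joint): Angle (rad, growing counter-clockwise from above, no stops) of unit a's gear against its flange; starts within 0.15 of 0. It counts as spun while it stands 0.6 or more from 0: turn it 45 degrees or more and not back. The free gear (drag 0.001 N m, 0.03 N at a dog) coasts for a second or so after a flick to 5 rad/s; a binding one (about 0.05 N m, near 2 N at a dog) stops at once.
- gear_b (a joint): Angle of unit b's gear against its flange, as gear_a.
- gear_c (a joint): Angle of unit c's gear against its flange, as gear_a.
- seat (a point): Centre of the top of the sprung seat at rest, 85 mm above the bench: a round steel plate 80 mm across on top of the faded green seed meter (fixed drum 200 mm across, 60 mm high, lying flat; its inlet with steel shutter gate points along this frame's +x). Four round-topped pins, at 45 degrees to x and y, rise 13 mm above it and leave 3 mm round a unit's flange. z up; does not move with the plate.
- seat_plate (a joint): How far the seat plate is pressed down (m): 0 at rest, about 0.0115 with a unit latched, 0.015 at its stop. Its spring pushes up with 10 N at rest and 16 N at the stop; a unit's weight (7.5 N) helps to press it, the latches add a few N.
- latch (a point): Inner tip of the latch bolt on the meter's +y side, on its flat underside, 1.5 mm below the resting plate's top and 40 mm from its centre; another lies opposite (-y). Both are spring-loaded steel bolts, bevelled on top: a unit's flange pressed down spreads them, and they snap over its upper face once its underside is 11.5 mm below the resting plate. Either way round fits.
- tray: Tray of worn-out parts, open grey steel, 180 x 180 mm, 35 mm high, fixed; not used. Origin at the centre of its underside.
- spare_gear: Spare bronze gear, 61 mm across, 22 mm high, loose. Origin at the underside, in the middle. Leave it alone.
- coupling: Rusted drive dog coupling, 38 mm across, 33 mm high, loose, among the drive units. Origin at the underside, in the middle. Leave it alone.
- shaft: Short square steel shaft lying along its x, 14 x 14 x 120 mm, loose. Origin at the underside, in the middle. Leave it alone.
- housing: Spare white nylon bearing housing, 52 x 75 mm, 28 mm high, loose. Origin at the underside, in the middle. Leave it alone.
- spanner: Spanner lying along its x, 190 mm long, loose. Origin at the underside, in the middle. Leave it alone.

How it is judged:
By the outcome, as a careful person would: the job done as asked, in the order asked, and still so for the second after the job is handed in, with the robot touching nothing.
It also fails if it takes over 56 s, if anything falls off the work surface, if the arm or the gripper's body presses on something with over 40 N, if the wrist force passes 120 N, or if a joint passes its speed limit or range.

## Working session

There is one attempt and no reset: what is moved stays moved. The work goes in short steps, Python scripts to look and compute and a tool call to move; the robot and the scene stay as the last step left them, time stands still between calls to the robot, and variables do not carry over. Pictures are saved under pics/ and viewed, about 8 in all and at most 12, crops included, and the job is handed in when it is done.

Besides the shell and the picture viewer there is one more tool, called after "Emit:" as name(argument=value, ...) on one line, values as JSON. carry_out: Moves the arm, as the interface text tells. Its arguments: {"type":"object","properties":{"increments":{"type":"array","items":{"type":"array"}},"grip":{"type":"number"}},"required":["increments"]}

```bash
mkdir -p pics; ls; cat > h.py <<'E'
import numpy as np, cv2
from scipy.spatial.transform import Rotation as R
from rig import r
def cam(s, obs=None):
    f=192/np.tan(np.radians(s["fovy"])/2)
    if "T_tool_cam" in s:
        T=np.eye(4);T[:3,:3]=R.from_rotvec(obs["tool_rot"]).as_matrix();T[:3,3]=obs["position"]
        M=T@np.array(s["T_tool_cam"]); Rw,C=M[:3,:3],M[:3,3]
    else:
        Rc=R.from_rotvec(np.ravel(s["rvec"])).as_matrix(); Rw=Rc.T; C=-Rc.T@np.ravel(s["tvec"])
    return f,Rw,C
def rays(s,uv):
    f=192/np.tan(np.radians(s["fovy"])/2)
    d=(np.atleast_2d(uv).astype(float)-[s["cx"],s["cy"]])/f
    x=d.copy()
    for _ in range(20): x=d/(1+s["k1"]*(x**2).sum(1,keepdims=True))
    return np.c_[x,np.ones(len(x))]
def onplane(s,uv,z,obs=None):
    f,Rw,C=cam(s,obs); w=rays(s,uv)@Rw.T
    return C+w*((z-C[2])/w[:,2])[:,None]
def cloud(s,obs=None):
    f,Rw,C=cam(s,obs)
    v,u=np.mgrid[:384,:512]; x=rays(s,np.c_[u.ravel(),v.ravel()])
    P=(x*s["z_map"].reshape(-1,1))@Rw.T+C
    P[s["z_map"].ravel()==0]=np.nan
    return P.reshape(384,512,3)
def proj(s,P,obs=None):
    f,Rw,C=cam(s,obs); c=(np.atleast_2d(P)-C)@Rw; x=c[:,:2]/c[:,2:]
    return x*(1+s["k1"]*(x**2).sum(1,keepdims=True))*f+[s["cx"],s["cy"]]
def save(n,img,k=1):
    cv2.imwrite("pics/"+n+".png",cv2.resize(img[:,:,::-1],None,fx=k,fy=k))
E
python3 - <<'E'
from h import *
o=r.get_obs();print(o)
t=r.snapshot("top");s=r.snapshot("side")
for x in (t,s): print({k:v for k,v in x.items() if k not in("img","z_map")},cam(x)[2])
np.savez("s0.npz",t=t["img"],tz=t["z_map"])
save("top0",t["img"],1.5);save("side0",s["img"],1.5)
E
```

```text
pics
{'clock': 0.0, 'joint_pos': array([ 1.53903023e+00,  3.59418548e-01,  1.10934828e-02, -3.43266352e-04,
       -1.22413644e+00, -2.88087867e-01]), 'joint_velocities': array([ 0.00050961, -0.00122352,  0.00057545, -0.00031852, -0.00053411,
        0.0001225 ]), 'tau': array([ 2.09320556e-04, -5.83314443e+01,  2.93421614e+01,  6.93658859e+00,
       -5.82675464e-03,  1.29276455e-05]), 'position': array([0.2121312 , 0.64033776, 0.2523595 ]), 'tool_rot': array([ 3.09980211e+00, -5.00198049e-01, -1.68415994e-04]), 'wrist_force': array([ 0.02027016,  0.07293919, -0.07198922]), 'wrist_torque': array([-0.02548154, -0.00618307, -0.002602  ]), 'finger_gap': 0.08546474484180357}
{'fovy': 44.12254889154967, 'cx': 245.83101587669447, 'cy': 197.0133951962995, 'k1': -0.02512073676426704, 'rvec': array([ 2.09533485, -2.13638105,  0.2130494 ]), 'tvec': array([0.03675874, 0.63024978, 1.10663078])} [0.3977547  0.02694677 1.21006725]
{'fovy': 56.30945748011251, 'cx': 258.6356333901333, 'cy': 186.51789441919604, 'k1': 0.03468619217578172, 'rvec': array([ 2.28916342, -0.4404957 ,  0.18281679]), 'tvec': array([-0.56600005,  0.21861655,  0.78498594])} [ 0.37389931 -0.60349263  0.69307151]
```

View pics/top0.png

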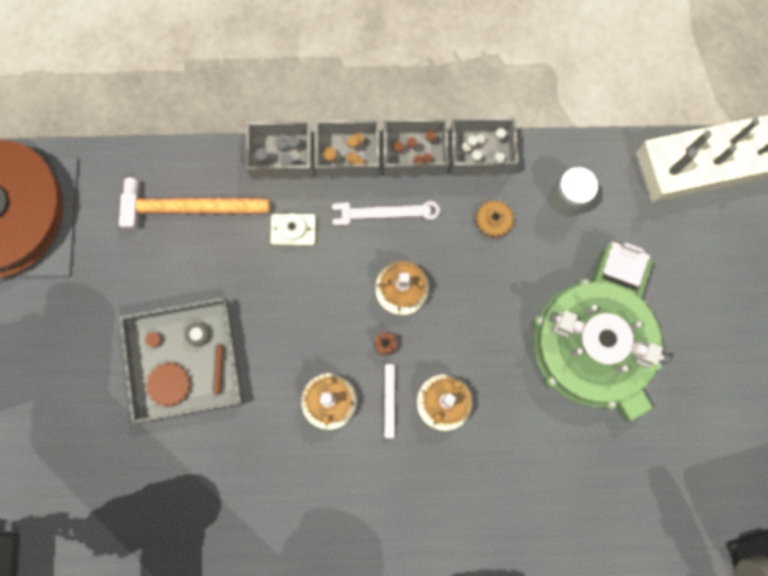

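View pics/side0.png

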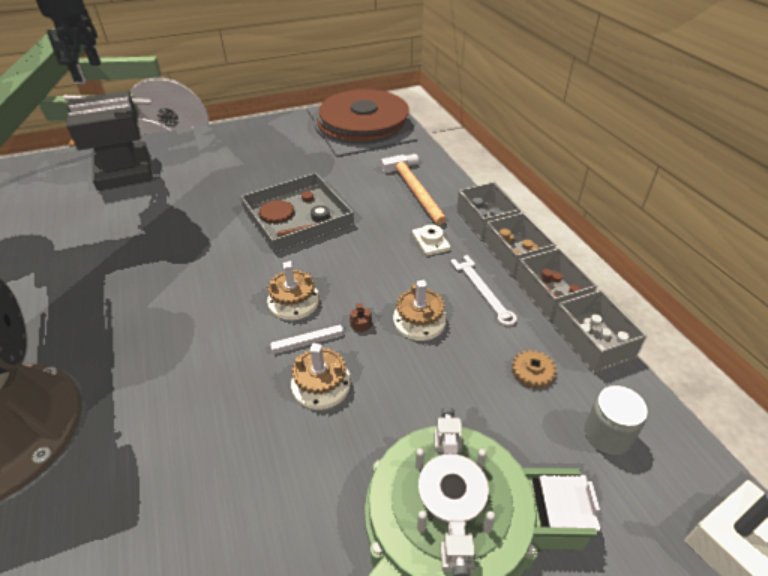

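The three units are at top pixels (403,287), (329,401) and (445,402) on the 1.5x picture. The seat is at (608,338), and the coupling and the loose shaft lie between the units. Next I measure axes and dog angles from the depth.

```bash
python3 - <<'E'
from h import *
S=[r.snapshot("top"),r.snapshot("side")]
Cs=[cloud(s) for s in S]
print("bench z",[np.nanmedian(C[250:330:5,150:350,2]) for C in Cs])
g=dict(u1=(403,287),u2=(329,401),u3=(445,402))
for n,p in g.items():
    a=onplane(S[0],np.array([p])/1.5,.08)[0][:2]
    for _ in range(3):
      for k,C in enumerate(Cs):
        P=C.reshape(-1,3);P=P[np.isfinite(P[:,2])]
        d=np.hypot(*(P[:,:2]-a).T)
        top=P[(d<.02)&(P[:,2]>.082)&(P[:,2]<.1)]
        fl=P[(d<.05)&(P[:,2]>.006)&(P[:,2]<.014)]
        if k==0: ct=(top[:,:2].max(0)+top[:,:2].min(0))/2; t0=len(top)
        else: print(n,"top cam",ct.round(4),t0,"side cam",((top[:,:2].max(0)+top[:,:2].min(0))/2).round(4),len(top),np.nanmedian(top[:,2]))
      a=ct
    for k,C in enumerate(Cs):
        P=C.reshape(-1,3);P=P[np.isfinite(P[:,2])];d=np.hypot(*(P[:,:2]-a).T)
        dg=P[(d<.042)&(d>.018)&(P[:,2]>.0525)&(P[:,2]<.062)]
        an=np.degrees(np.arctan2(dg[:,1]-a[1],dg[:,0]-a[0]))
        ax=.5*np.degrees(np.angle(np.mean(np.exp(2j*np.radians(an)))))
        print(k,len(dg),"axis deg",round(ax,1),np.histogram(an,bins=24,range=(-180,180))[0])
# seat
a=onplane(S[0],np.array([[608,338]])/1.5,.085)[0][:2]
P=Cs[0].reshape(-1,3);d=np.hypot(*(P[:,:2]-a).T);pl=P[(d<.043)&(P[:,2]>.08)&(P[:,2]<.09)]
print("seat",a,pl.min(0),pl.max(0),(pl.min(0)+pl.max(0))/2)
for n,s in zip("ts",S):
    im=s["img"]
    for j,(nm,p) in enumerate(g.items()):
        a=onplane(S[0],np.array([p])/1.5,.08)[0]; a[2]=.05
        u=proj(s,a)[0].astype(int)
        c=cv2.resize(im[u[1]-27:u[1]+27,u[0]-30:u[0]+30],None,fx=6,fy=6,interpolation=cv2.INTER_CUBIC)[:300,:260] if 0 else cv2.resize(im[u[1]-25:u[1]+25,u[0]-25:u[0]+25],(266,266),interpolation=cv2.INTER_CUBIC)
        row=c if j==0 else np.hstack([row,c])
    A=row if n=="t" else np.vstack([A,row])
save("crops",A)
E
```

```text
bench z [np.float64(0.0009493211008388958), np.float64(0.001726792149532863)]
u1 top cam [ 0.6528 -0.031 ] 35 side cam [ 0.6533 -0.0321] 36 0.08937655681746365
u1 top cam [ 0.653 -0.031] 36 side cam [ 0.6541 -0.0321] 38 0.08969454826852113
u1 top cam [ 0.653 -0.031] 36 side cam [ 0.6541 -0.0321] 38 0.08969454826852113
0 34 axis deg 85.5 [ 0  0  0  0  0 10  7  0  0  0  0  0  0  0  0  0  0 12  5  0  0  0  0  0]
1 29 axis deg 86.9 [ 0  0  0  0  0 12  7  0  0  0  0  0  0  0  0  0  0  6  4  0  0  0  0  0]
u2 top cam [0.4642 0.0964] 38 side cam [0.4626 0.0946] 35 0.0896391527818432
u2 top cam [0.4642 0.0964] 38 side cam [0.4626 0.0946] 35 0.0896391527818432
u2 top cam [0.4642 0.0964] 38 side cam [0.4626 0.0946] 35 0.0896391527818432
0 39 axis deg -5.7 [ 4  0  0  0  0  0  0  0  0  0  0 14  5  0  0  0  0  0  0  0  0  0  1 15]
1 29 axis deg -6.2 [7 0 0 0 0 0 0 0 0 0 5 8 1 0 0 0 0 0 0 0 0 0 0 8]
u3 top cam [ 0.4592 -0.0969] 39 side cam [ 0.4578 -0.098 ] 55 0.08984781450397661
u3 top cam [ 0.4592 -0.0969] 39 side cam [ 0.4578 -0.098 ] 55 0.08984781450397661
u3 top cam [ 0.4592 -0.0969] 39 side cam [ 0.4578 -0.098 ] 55 0.08984781450397661
0 35 axis deg -32.9 [ 0  0  0  0  0  0  0  0  0 12  6  0  0  0  0  0  0  0  0  0  0 10  7  0]
1 45 axis deg -31.8 [ 0  0  0  0  0  0  0  0  2 16  3  0  0  0  0  0  0  0  0  0  0  8 16  0]
seat [ 0.54962767 -0.35679602] [ 0.51161146 -0.39707669  0.08006282] [ 0.58965475 -0.31562727  0.08998097] [ 0.5506331  -0.35635198  0.08502189]
```

View pics/crops.png

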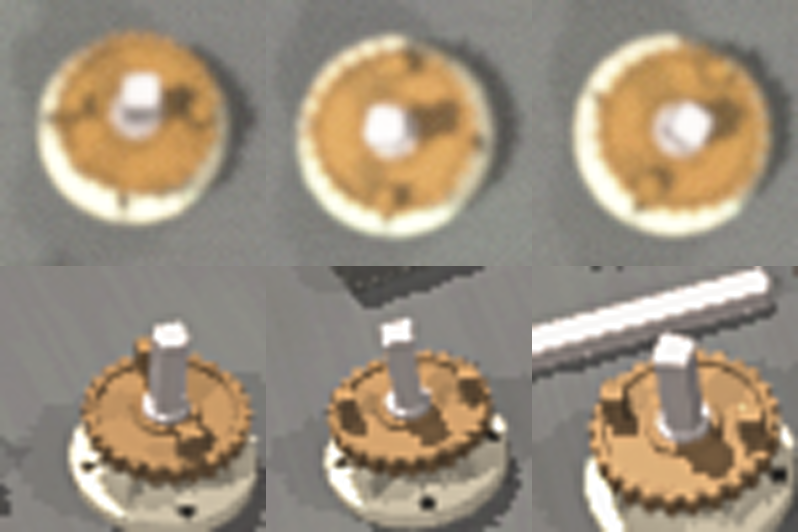

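Gear positions and dog lines come out as follows, averaged over both cameras:

| Unit | Axis (m) | Dog line |
|---|---|---|
| U1 | (.6535, -.0315) | 86° |
| U2 | (.4635, .0955) | -6° |
| U3 | (.4585, -.0975) | -32.5° |

I'll grip each shaft, twist it about 60° and read the wrist torque. First I check the way to U2.

```bash
cat >> h.py <<'E'
def plan(x,y,z=None,yaw=None):
    """total tool-frame shift (mm) from the present pose, then roll deg; yaw = world angle of tool x"""
    o=r.get_obs(); M=R.from_rotvec(o["tool_rot"]).as_matrix(); p=o["position"]
    D=np.array([x,y,p[2] if z is None else z])-p
    a=np.degrees(np.arctan2(M[1,0],M[0,0]))
    print("t %.2f pos"%o["clock"],p.round(4),"yaw %.1f"%a,"shift mm",(M.T@D*1e3).round(1),"roll",None if yaw is None else round((a-yaw+90)%180-90,1),"q",o["joint_pos"].round(2),"gap",round(o["finger_gap"]*1e3,1))
    print("F",o["wrist_force"].round(2),"T",o["wrist_torque"].round(3))
E
python3 - <<'E'
from h import *
s=r.snapshot("side");P=cloud(s).reshape(-1,3);P=P[np.isfinite(P[:,2])]
A=np.array([.212,.64]);B=np.array([.4635,.0955]);
for t in np.linspace(0,1,8):
    c=A+(B-A)*t; q=P[np.hypot(*(P[:,:2]-c).T)<.09]; print(c.round(2),len(q),np.percentile(q[:,2],[50,99,100]).round(3) if len(q) else "")
plan(.4635,.0955,.2,-6)
E
```

```text
[0.21 0.64] 4233 [0.139 0.385 0.39 ]
[0.25 0.56] 3400 [0.08  0.385 0.39 ]
[0.28 0.48] 1365 [-0.     0.003  0.005]
[0.32 0.41] 1533 [0.    0.003 0.004]
[0.36 0.33] 1723 [0.    0.004 0.035]
[0.39 0.25] 1990 [0.001 0.034 0.039]
[0.43 0.17] 1910 [0.001 0.084 0.092]
[0.46 0.1 ] 2465 [0.002 0.087 0.092]
t 0.25 pos [0.2122 0.6406 0.2529] yaw -18.3 shift mm [410.  438.4  53.2] roll -12.3 q [ 1.54  0.36  0.01 -0.   -1.22 -0.29] gap 85.4
F [-0.02 -0.13 -0.49] T [-0.007  0.027 -0.006]
```

Emit:
carry_out(increments=[[[27,29,0],0],[[27,29,0],0],[[27,29,0],0],[[27,29,0],0],[[27,29,0],0],[[27,29,0],0],[[27,29,0],0],[[27,29,0],0],[[27,29,0],0],[[27,29,0],0]])

```text
clock: 1.08
position: [0.3776, 0.2787, 0.2536]
tool_rot: [-3.101, 0.499, -0.0]
wrist_force: [0.9, 0.7, -0.1]
finger_gap: 0.0856
```

Emit:
carry_out(increments=[[[28,29,0],0],[[28,29,5],0],[[28,29,15],0],[[28,29,15],0],[[28,29,15],0],[[0,0,0],-6],[[0,0,0],-6],[[0,0,0],0],[[0,0,0],0]])

```text
clock: 1.83
position: [0.4631, 0.1022, 0.2048]
tool_rot: [-3.136, 0.179, -0.0]
wrist_force: [-0.2, 0.3, 0.7]
finger_gap: 0.0855
```

```bash
python3 - <<'E'
from h import *
plan(.4635,.0955,.083,-6)
o=r.get_obs();s=r.snapshot("wrist")
save("w1",s["img"])
C=cloud(s,o);P=C.reshape(-1,3);P=P[np.isfinite(P[:,2])]
q=P[(P[:,2]>.083)&(P[:,2]<.095)&(np.hypot(P[:,0]-.4635,P[:,1]-.0955)<.03)]
print("wrist top",len(q),(q.min(0)+q.max(0))/2)
E
```

```text
t 1.83 pos [0.4631 0.1022 0.2048] yaw -6.5 shift mm [  1.2   6.6 121.8] roll -0.5 q [ 0.63  0.06 -0.49 -0.   -1.02  0.82] gap 85.5
F [-0.2   0.34  0.67] T [ 0.094 -0.035 -0.038]
wrist top 320 [0.46559774 0.09565091 0.08834727]
```

Emit:
carry_out(increments=[[[2,7,20],0],[[0,0,30],0],[[0,0,30],0],[[0,0,25],0],[[0,0,17],0],[[0,0,0],0],[[0,0,0],0]])

```text
clock: 2.47
position: [0.464, 0.0955, 0.0826]
tool_rot: [3.136, -0.174, -0.002]
wrist_force: [0.1, 0.4, 0.8]
finger_gap: 0.0855
```

Emit:
carry_out(grip=6, increments=[[[0,0,0],0],[[0,0,0],0],[[0,0,0],0],[[0,0,0],0],[[0,0,0],0],[[0,0,0],0]])

```text
clock: 2.97
position: [0.4649, 0.0957, 0.0834]
tool_rot: [-3.135, 0.173, -0.003]
wrist_force: [2.3, 0.3, -7.5]
finger_gap: 0.0129
```

```bash
cat >> h.py <<'E'
def tq(n=5):
    for _ in range(n):
        o=r.get_obs(); print("t %.2f"%o["clock"],"F",o["wrist_force"].round(2),"T",o["wrist_torque"].round(3),"tau6 %.4f qd6 %.4f"%(o["tau"][5],o["joint_velocities"][5])); r.snapshot("top")
E
python3 - <<'E'
from h import *
plan(.4645,.0955,.083,-6);tq(4)
E
```

```text
t 2.97 pos [0.4649 0.0957 0.0834] yaw -6.3 shift mm [-0.4  0.2  0.4] roll -0.3 q [ 0.62  0.22 -0.64 -0.   -0.71  0.84] gap 12.9
F [ 2.3   0.35 -7.49] T [-0.758 -0.591 -0.044]
t 2.97 F [ 2.3   0.35 -7.49] T [-0.758 -0.591 -0.044] tau6 -0.0064 qd6 0.0004
t 3.02 F [1.56 3.43 1.54] T [ 0.788 -0.255 -0.007] tau6 -0.0182 qd6 -0.0016
t 3.07 F [0.34 3.01 1.82] T [ 0.852 -0.004 -0.01 ] tau6 -0.0048 qd6 0.0019
t 3.12 F [-0.22  3.9   2.81] T [ 0.893 -0.003 -0.016] tau6 0.0017 qd6 -0.0010
```

Emit:
carry_out(increments=[[[0,0,0.5],-4],[[0,0,0.5],-6],[[0,0,0],-6],[[0,0,0],-6],[[0,0,0],-6]])

```text
clock: 3.58
position: [0.465, 0.0958, 0.083]
tool_rot: [-3.083, -0.6, -0.003]
wrist_force: [-4.9, 4.2, 13.9]
finger_gap: 0.0129
```

```bash
python3 - <<'E'
from h import *
tq(4)
E
```

```text
t 3.58 F [-4.85  4.19 13.91] T [ 1.278  1.741 -0.061] tau6 -2.0289 qd6 1.2463
t 3.63 F [-4.86  3.6  15.24] T [1.204 1.736 0.045] tau6 -1.0959 qd6 -0.2157
t 3.68 F [-5.07  4.02 14.63] T [1.22  1.739 0.044] tau6 1.5544 qd6 -0.1128
t 3.73 F [-4.8   3.43 14.58] T [1.271 1.703 0.012] tau6 0.5321 qd6 -0.0311
```

Emit:
carry_out(increments=[[[0,0,0],-4],[[0,0,0],-6],[[0,0,0],-6],[[0,0,0],-6],[[0,0,0],-6],[[0,0,0],-6]])

```text
clock: 4.28
position: [0.465, 0.0959, 0.083]
tool_rot: [-2.774, -1.475, -0.003]
wrist_force: [-5.6, 4.4, 15.7]
finger_gap: 0.0132
```

```bash
python3 - <<'E'
from h import *
tq(5);plan(.4645,.0955,.083)
E
```

```text
t 4.28 F [-5.6   4.42 15.73] T [ 1.694  1.96  -0.128] tau6 -2.0269 qd6 1.2481
t 4.33 F [-5.19  3.55 14.88] T [1.608 1.882 0.095] tau6 -1.0940 qd6 -0.2170
t 4.38 F [-4.72  4.75 15.57] T [1.604 1.908 0.065] tau6 1.5553 qd6 -0.1114
t 4.43 F [-5.5   4.16 14.92] T [ 1.655  1.915 -0.   ] tau6 0.5330 qd6 -0.0302
t 4.48 F [-5.68  4.4  15.61] T [1.613 1.884 0.062] tau6 0.1056 qd6 -0.0071
t 4.53 pos [0.4649 0.0959 0.083 ] yaw 55.7 shift mm [-0.6 -0.1  0. ] roll None q [ 0.62  0.22 -0.64  0.   -0.71  1.92] gap 13.0
F [-5.19  4.24 15.45] T [1.562 1.928 0.046]
```

Emit:
carry_out(grip=60, increments=[[[0,0,-1],0],[[0,0,0],0],[[0,0,0],0],[[0,0,0],0],[[0,0,-30],0],[[0,0,-35],0],[[0,0,0],0]])

```text
clock: 5.12
position: [0.4671, 0.0962, 0.1529]
tool_rot: [2.776, 1.468, 0.011]
wrist_force: [1.1, 0.9, 0.7]
finger_gap: 0.0601
```

```bash
python3 - <<'E'
from h import *
plan(.4585,-.0975,.15,-32.5)
o=r.get_obs();M=R.from_rotvec(o["tool_rot"]).as_matrix()
E
```

```text
t 5.12 pos [0.4671 0.0962 0.1529] yaw 55.7 shift mm [-165.   102.     2.4] roll 88.2 q [ 0.62  0.12 -0.56  0.   -0.88  1.92] gap 60.1
F [1.09 0.85 0.68] T [ 0.105 -0.222 -0.004]
```

Emit:
carry_out(grip=85, increments=[[[-33,20.4,0],0],[[-33,20.4,0],0],[[-33,20.4,0],0],[[-33,20.4,0],0],[[-33,20.4,0],-2],[[0,0,0],0],[[0,0,0],0]])

```text
clock: 5.7
position: [0.4547, -0.1008, 0.1473]
tool_rot: [-2.755, -1.509, 0.001]
wrist_force: [0.1, -0.3, 0.4]
finger_gap: 0.085
```

```bash
python3 - <<'E'
from h import *
plan(.4585,-.0975,.086,-32.5)
o=r.get_obs();s=r.snapshot("wrist")
C=cloud(s,o);P=C.reshape(-1,3);P=P[np.isfinite(P[:,2])]
q=P[(P[:,2]>.083)&(P[:,2]<.095)&(np.hypot(P[:,0]-.4585,P[:,1]+.0975)<.03)]
print("wrist top",len(q),(q.min(0)+q.max(0))/2)
E
```

```text
t 5.70 pos [ 0.4547 -0.1008  0.1473] yaw 57.4 shift mm [ 4.8  1.5 61.3] roll 89.9 q [ 0.21  0.12 -0.58 -0.   -0.87  2.37] gap 85.0
F [ 0.07 -0.25  0.39] T [ 0.086 -0.013  0.005]
wrist top 529 [ 0.45993402 -0.09680998  0.0877942 ]
```

Emit:
carry_out(increments=[[[5,1.7,0],0],[[0,0,20],0],[[0,0,25],0],[[0,0,16],0],[[0,0,0],0],[[0,0,0],0]])

```text
clock: 6.25
position: [0.4596, -0.0942, 0.0863]
tool_rot: [-2.75, -1.518, 0.003]
wrist_force: [0.5, 0.5, 0.6]
finger_gap: 0.0851
```

Emit:
carry_out(grip=6, increments=[[[0,0,0],0],[[0,0,0],0],[[0,0,0],0],[[0,0,0],0],[[0,0,0],0],[[0,0,0],0]])

```text
clock: 6.75
position: [0.4599, -0.0954, 0.0872]
tool_rot: [2.752, 1.515, 0.001]
wrist_force: [-2.5, -0.3, 16.7]
finger_gap: 0.0128
```

Emit:
carry_out(increments=[[[0,0,0.5],4],[[0,0,0.5],6],[[0,0,0],6],[[0,0,0],6],[[0,0,0],6]])

```text
clock: 7.17
position: [0.4603, -0.0958, 0.0872]
tool_rot: [3.038, 0.797, 0.002]
wrist_force: [-3.2, -2.6, 14.0]
finger_gap: 0.0123
```

```bash
python3 - <<'E'
from h import *
tq(4)
E
```

```text
t 7.17 F [-3.16 -2.61 13.95] T [-0.953  1.138  0.003] tau6 2.0760 qd6 -1.2470
t 7.22 F [-2.51 -1.56 15.08] T [-0.559  1.286  0.021] tau6 1.0692 qd6 0.2186
t 7.27 F [-2.93 -1.4  14.47] T [-0.541  1.259  0.009] tau6 -1.6127 qd6 0.1113
t 7.32 F [-3.72 -1.7  14.79] T [-0.527  1.236  0.029] tau6 -0.5830 qd6 0.0329
```

Emit:
carry_out(increments=[[[0,0,0],4],[[0,0,0],6],[[0,0,0],6],[[0,0,0],6],[[0,0,0],6],[[0,0,0],6]])

```text
clock: 7.87
position: [0.4605, -0.0964, 0.0872]
tool_rot: [3.138, -0.125, 0.003]
wrist_force: [-1.1, -8.5, 12.6]
finger_gap: 0.0121
```

```bash
python3 - <<'E'
from h import *
tq(5);plan(.459,-.0972,.083)
E
```

```text
t 7.87 F [-1.05 -8.55 12.56] T [-3.101  0.452  0.042] tau6 2.0629 qd6 -1.2482
t 7.92 F [-1.51 -8.4  12.26] T [-2.757  0.518 -0.009] tau6 1.0581 qd6 0.2205
t 7.97 F [-0.77 -7.   11.95] T [-2.707  0.577  0.018] tau6 -1.6239 qd6 0.1109
t 8.02 F [-0.75 -7.73 11.43] T [-2.754  0.593 -0.045] tau6 -0.5944 qd6 0.0307
t 8.07 F [-0.6  -7.41 13.01] T [-2.754  0.588  0.017] tau6 -0.1636 qd6 0.0060
t 8.12 pos [ 0.4604 -0.0964  0.0872] yaw -4.3 shift mm [-1.4  0.9  4.2] roll None q [ 0.22  0.21 -0.65  0.   -0.72  1.28] gap 13.1
F [-1.88 -7.23 13.07] T [-2.755  0.586  0.007]
```

Emit:
carry_out(grip=60, increments=[[[0,0,-1],0],[[0,0,0],0],[[0,0,0],0],[[0,0,0],0],[[0,0,-30],0],[[0,0,-35],0],[[0,0,0],0]])

```text
clock: 8.7
position: [0.4628, -0.0951, 0.1571]
tool_rot: [-3.139, 0.116, -0.012]
wrist_force: [1.1, 0.7, 1.1]
finger_gap: 0.0603
```

```bash
python3 - <<'E'
from h import *
plan(.6535,-.0315,.15,-4)
# check U2, U3 positions and dog angles now
S=[r.snapshot("top"),r.snapshot("side")]
for n,a in dict(u2=(.4642,.0964),u3=(.4592,-.0969)).items():
  for k,s in enumerate(S):
    P=cloud(s).reshape(-1,3);P=P[np.isfinite(P[:,2])];d=np.hypot(*(P[:,:2]-a).T)
    top=P[(d<.02)&(P[:,2]>.082)&(P[:,2]<.1)]; c=(top[:,:2].max(0)+top[:,:2].min(0))/2
    d=np.hypot(*(P[:,:2]-c).T);dg=P[(d<.042)&(d>.018)&(P[:,2]>.0525)&(P[:,2]<.062)]
    an=np.arctan2(dg[:,1]-c[1],dg[:,0]-c[0]);print(n,k,c.round(4),len(dg),np.degrees(np.angle(np.mean(np.exp(2j*an)))/2).round(1))
  c=[]
  for s in S:
    u=proj(s,[*a,.04])[0].astype(int);c.append(cv2.resize(s["img"][u[1]-25:u[1]+25,u[0]-25:u[0]+25],(266,266),interpolation=cv2.INTER_CUBIC))
  c=np.vstack(c); A=c if n=="u2" else np.hstack([A,c])
save("crops2",A)
E
```

```text
t 8.70 pos [ 0.4628 -0.0951  0.1571] yaw -4.2 shift mm [185.5 -77.5   8.6] roll -0.2 q [ 0.22  0.11 -0.56  0.   -0.89  1.28] gap 60.3
F [1.07 0.69 1.08] T [ 0.011 -0.271  0.014]Traceback (most recent call last):
  File "<stdin>", line 8, in <module>
    return umr_maximum(a, axis, None, out, keepdims, initial, where)
ValueError: zero-size array to reduction operation maximum which has no identity
```

Emit:
carry_out(grip=85, increments=[[[37,-15.5,0],0],[[37,-15.5,0],0],[[37,-15.5,0],0],[[37,-15.5,0],0],[[37,-15.5,0],0],[[0,0,0],0],[[0,0,0],0]])

```text
clock: 9.38
position: [0.6503, -0.0313, 0.1484]
tool_rot: [3.139, -0.118, -0.007]
wrist_force: [-1.5, -0.1, -0.9]
finger_gap: 0.0851
```

```bash
python3 - <<'E'
from h import *
plan(.6535,-.0315,.086,-4)
o=r.get_obs();s=r.snapshot("wrist")
C=cloud(s,o);P=C.reshape(-1,3);P=P[np.isfinite(P[:,2])]
q=P[(P[:,2]>.083)&(P[:,2]<.095)&(np.hypot(P[:,0]-.6535,P[:,1]+.0315)<.03)]
print("wrist top",len(q),(q.min(0)+q.max(0))/2)
E
```

```text
t 9.38 pos [ 0.6503 -0.0313  0.1484] yaw -4.3 shift mm [ 3.4 -0.1 62.4] roll -0.3 q [ 0.25  0.4  -0.18 -0.   -1.    1.25] gap 85.1
F [-1.49 -0.07 -0.86] T [-0.024  0.115 -0.053]
wrist top 538 [ 0.6570742  -0.03175408  0.08793092]
```

Emit:
carry_out(increments=[[[4.5,0,0],0],[[0,0,20],0],[[0,0,25],0],[[0,0,17],0],[[0,0,0],0],[[0,0,0],0]])

```text
clock: 9.93
position: [0.6534, -0.0329, 0.0895]
tool_rot: [3.139, -0.119, -0.003]
wrist_force: [0.3, -0.7, -0.2]
finger_gap: 0.0852
```

Emit:
carry_out(grip=6, increments=[[[0,0,0],0],[[0,0,0],0],[[0,0,0],0],[[0,0,0],0],[[0,0,0],0],[[0,0,0],0]])

```text
clock: 10.43
position: [0.6548, -0.032, 0.0903]
tool_rot: [-3.139, 0.118, -0.002]
wrist_force: [0.7, -1.1, -8.5]
finger_gap: 0.0124
```

Emit:
carry_out(increments=[[[0,0,0.5],-4],[[0,0,0.5],-6],[[0,0,0],-6],[[0,0,0],-6],[[0,0,0],-6]])

```text
clock: 10.85
position: [0.6548, -0.0323, 0.0899]
tool_rot: [3.072, 0.653, 0.002]
wrist_force: [-1.4, -0.5, 6.9]
finger_gap: 0.0124
```

```bash
python3 - <<'E'
from h import *
tq(4)
E
```

```text
t 10.85 F [-1.43 -0.53  6.89] T [-0.095  0.66   0.016] tau6 -2.0191 qd6 1.2491
t 10.90 F [-2.47 -0.1   7.22] T [0.086 0.725 0.065] tau6 -1.0891 qd6 -0.2190
t 10.95 F [-2.22  1.1   5.58] T [0.108 0.761 0.066] tau6 1.5361 qd6 -0.1128
t 11.00 F [-2.55  1.07  6.2 ] T [0.073 0.726 0.091] tau6 0.5157 qd6 -0.0315
```

Emit:
carry_out(increments=[[[0,0,0],-4],[[0,0,0],-6],[[0,0,0],-6],[[0,0,0],-6],[[0,0,0],-6],[[0,0,0],-6]])

```text
clock: 11.55
position: [0.6552, -0.0326, 0.09]
tool_rot: [2.747, 1.522, 0.002]
wrist_force: [0.6, -2.0, 5.1]
finger_gap: 0.0125
```

```bash
python3 - <<'E'
from h import *
tq(5);plan(.655,-.0315,.083)
E
```

```text
t 11.55 F [ 0.6  -1.98  5.13] T [-0.772 -0.152 -0.057] tau6 -2.0160 qd6 1.2481
t 11.60 F [-0.72 -1.51  5.79] T [-0.641 -0.001  0.061] tau6 -1.0840 qd6 -0.2187
t 11.65 F [-0.47 -1.61  5.15] T [-0.645  0.037  0.113] tau6 1.5387 qd6 -0.1103
t 11.70 F [-0.7 -1.6  4.9] T [-0.648  0.045  0.075] tau6 0.5182 qd6 -0.0322
t 11.75 F [-0.59 -1.63  6.24] T [-0.653 -0.013  0.056] tau6 0.0919 qd6 -0.0076
t 11.80 pos [ 0.6552 -0.0327  0.0899] yaw 57.7 shift mm [ 0.9 -0.8  6.9] roll None q [ 0.25  0.46 -0.23  0.   -0.88  2.33] gap 12.6
F [ 0.01 -0.8   5.94] T [-0.675 -0.036  0.054]
```

U2 and U1 hold about 0.05–0.1 N m against the twist. U3 shows only about 0.01, so U3 looks free. I'll release U1, then confirm U3 with a quick dog flick before lifting it.

Emit:
carry_out(grip=60, increments=[[[0,0,-0.5],0],[[0,0,0],0],[[0,0,0],0],[[0,0,0],0],[[0,0,-30],0],[[0,0,-35],6.9],[[0,0,0],6.9],[[0,0,0],6.9],[[0,0,0],6.9],[[0,0,0],6.9]])

```text
clock: 12.63
position: [0.6543, -0.0322, 0.1543]
tool_rot: [-3.079, -0.622, -0.0]
wrist_force: [-0.2, -0.5, -1.1]
finger_gap: 0.0599
```

Emit:
carry_out(grip=0, increments=[[[0,0,0],6.9],[[0,0,0],6.9],[[0,0,0],6.9],[[0,0,0],6.9],[[0,0,0],0],[[0,0,0],0]])

```text
clock: 13.13
position: [0.6543, -0.0323, 0.154]
tool_rot: [3.139, -0.115, -0.001]
wrist_force: [-1.0, 0.1, 0.5]
finger_gap: -0.0
```

```bash
python3 - <<'E'
from h import *
plan(.430,-.0665,.15,-4)
E
```

```text
t 13.13 pos [ 0.6543 -0.0323  0.154 ] yaw -4.2 shift mm [-221.1   50.6    4.1] roll -0.2 q [ 0.25  0.4  -0.16 -0.   -1.01  1.25] gap -0.0
F [-1.02  0.13  0.5 ] T [-0.023 -0.013 -0.037]
```

Emit:
carry_out(increments=[[[-38,8.5,0],0],[[-38,8.5,0],0],[[-38,8.5,0],0],[[-38,8.5,0],0],[[-38,8.5,0],0],[[-31,8,0],0],[[0,0,0],0],[[0,0,0],0]])

```text
clock: 13.8
position: [0.4289, -0.0659, 0.1549]
tool_rot: [-3.139, 0.115, -0.002]
wrist_force: [1.4, 0.6, 0.3]
finger_gap: 0.0001
```

```bash
python3 - <<'E'
from h import *
o=r.get_obs();s=r.snapshot("wrist");save("w2",s["img"])
P=cloud(s,o).reshape(-1,3);P=P[np.isfinite(P[:,2])]
c=np.array([.460,-.0963])
d=np.hypot(*(P[:,:2]-c).T)
q=P[(P[:,2]>.083)&(P[:,2]<.095)&(d<.03)];print("top",len(q),(q.min(0)+q.max(0))/2)
dg=P[(d<.042)&(d>.018)&(P[:,2]>.0525)&(P[:,2]<.062)];an=np.arctan2(*(dg[:,:2]-c).T[::-1])
print(len(dg),np.degrees(np.angle(np.mean(np.exp(2j*an)))/2),np.histogram(np.degrees(an),24,(-180,180))[0])
plan(.430,-.0665,.070)
E
```

```text
top 550 [ 0.4596723  -0.09729182  0.08789342]
407 85.56964501448064 [  0   0   0   0   0 134  67   0   0   0   0   0   0   0   0   0   5 151
  50   0   0   0   0   0]
t 13.85 pos [ 0.4303 -0.0656  0.155 ] yaw -4.2 shift mm [-0.4  1.  85. ] roll None q [ 0.31  0.05 -0.63  0.   -0.88  1.19] gap 0.1
F [ 1.06  0.17 -0.46] T [ 0.016 -0.119 -0.023]
```

View pics/w2.png

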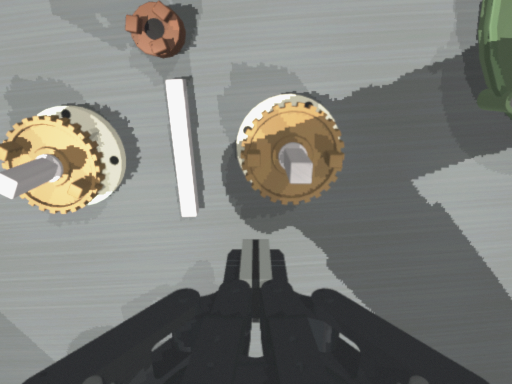

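The closed fingertips (255,245) sit straight behind U3's dog at (253,160). The way down is clear, so I descend and flick.

Emit:
carry_out(increments=[[[0,0.5,30],0],[[0,0,30],0],[[0,0,25],0],[[0,0,0],0],[[0,0,0],0]])

```text
clock: 14.27
position: [0.4303, -0.0662, 0.0685]
tool_rot: [3.138, -0.118, -0.005]
wrist_force: [0.1, 0.5, 1.4]
finger_gap: 0.0003
```

Emit:
carry_out(increments=[[[8,0,0],0],[[13,0,0],0],[[15,0,0],0],[[12,0,0],0],[[0,0,-30],0],[[-20,0,-30],0]])

```text
clock: 14.77
position: [0.462, -0.0682, 0.1308]
tool_rot: [3.138, -0.119, 0.001]
wrist_force: [1.9, 0.5, 1.3]
finger_gap: -0.0003
```

```bash
python3 - <<'E'
from h import *
c=np.array([.460,-.0968])
for i in range(14):
    o=r.get_obs();s=r.snapshot("wrist")
    P=cloud(s,o).reshape(-1,3);P=P[np.isfinite(P[:,2])]
    d=np.hypot(*(P[:,:2]-c).T)
    dg=P[(d<.042)&(d>.018)&(P[:,2]>.0525)&(P[:,2]<.062)];an=np.arctan2(*(dg[:,:2]-c).T[::-1])
    print("%.2f"%o["clock"],len(dg),np.degrees(np.angle(np.mean(np.exp(2j*an)))/2).round(1))
save("w3",s["img"]);plan(c[0],c[1],.15)
E
```

```text
14.77 477 73.9
14.82 442 48.1
14.87 389 23.0
14.92 423 -1.5
14.97 429 -24.8
15.02 389 -48.5
15.07 473 -71.4
15.12 490 85.8
15.17 485 64.0
15.22 462 42.5
15.27 403 21.3
15.32 430 1.2
15.37 471 -18.2
15.42 421 -37.1
t 15.47 pos [ 0.4579 -0.0684  0.1288] yaw -4.4 shift mm [  4.2  28.2 -21.2] roll None q [ 0.28  0.14 -0.61  0.   -0.83  1.21] gap 0.0
F [-0.45  0.28  0.02] T [ 0.007  0.005 -0.006]
```

U3 coasts at about 8 rad/s, so it is the free unit. I open the fingers over it and wait for the gear to stop.

Emit:
carry_out(grip=85, increments=[[[0,0,-25],0],[[2,14,0],0],[[2,14,0],0],[[0,0,0],0],[[0,0,0],0],[[0,0,0],0],[[0,0,0],0],[[0,0,0],0],[[0,0,0],0],[[0,0,0],0]])

```text
clock: 16.3
position: [0.4599, -0.0962, 0.1542]
tool_rot: [3.139, -0.12, -0.0]
wrist_force: [-0.2, -0.9, -0.0]
finger_gap: 0.0846
```

Emit:
carry_out(increments=[[[0,0,0],0],[[0,0,0],0],[[0,0,0],0],[[0,0,0],0],[[0,0,0],0],[[0,0,0],0],[[0,0,0],0],[[0,0,0],0],[[0,0,0],0],[[0,0,0],0]])

```text
clock: 17.13
position: [0.4598, -0.0965, 0.1542]
tool_rot: [3.139, -0.121, -0.0]
wrist_force: [-0.2, -0.3, -0.4]
finger_gap: 0.0851
```

```bash
cat > dogs.py <<'E'
from h import *
import sys
c=np.array([float(sys.argv[1]),float(sys.argv[2])]); zb=float(sys.argv[3]); n=int(sys.argv[4])
for i in range(n):
    o=r.get_obs();s=r.snapshot("wrist")
    P=cloud(s,o).reshape(-1,3);P=P[np.isfinite(P[:,2])]; P[:,2]-=zb
    d=np.hypot(*(P[:,:2]-c).T)
    q=P[(P[:,2]>.083)&(P[:,2]<.095)&(d<.03)]
    dg=P[(d<.042)&(d>.018)&(P[:,2]>.0525)&(P[:,2]<.062)];an=np.arctan2(*(dg[:,:2]-c).T[::-1])
    print("%.2f"%o["clock"],len(dg),np.degrees(np.angle(np.mean(np.exp(2j*an)))/2).round(1),"top",((q.min(0)+q.max(0))/2)[:2].round(4) if len(q) else None)
E
python3 dogs.py .460 -.0968 0 3; python3 -c "
from h import *
plan(.460,-.0968,.086)"
```

```text
17.13 387 -47.3 top [ 0.4605 -0.0977]
17.18 386 -49.7 top [ 0.4607 -0.0977]
17.23 386 -51.7 top [ 0.4603 -0.0977]
t 17.28 pos [ 0.4599 -0.0965  0.1542] yaw -4.4 shift mm [ 0.2  0.3 68.2] roll None q [ 0.21  0.11 -0.57 -0.   -0.89  1.28] gap 85.4
F [-0.33 -0.73 -0.44] T [-0.024 -0.017  0.043]
```

Emit:
carry_out(increments=[[[0,0,0],-6.3],[[0,0,0],-6.3],[[0,0,0],-6.3],[[0,0,0],-6.3],[[0,0,0],-6.3],[[0,0,0],-6.3],[[0,0,0],0]])

```text
clock: 17.87
position: [0.4598, -0.0965, 0.1542]
tool_rot: [3.007, 0.91, -0.0]
wrist_force: [-0.1, 0.2, 0.7]
finger_gap: 0.085
```

```bash
python3 dogs.py .460 -.0972 0 2; python3 -c "
from h import *
plan(.460,-.0972,.085,34)"
```

```text
17.87 379 -55.4 top [ 0.4604 -0.0972]
17.92 394 -55.3 top [ 0.4604 -0.0971]
t 17.97 pos [ 0.4599 -0.0965  0.1542] yaw 33.2 shift mm [-0.3  0.7 69.2] roll -0.8 q [ 0.21  0.11 -0.57  0.   -0.89  1.94] gap 85.0
F [-0.17 -0.51 -0.16] T [0.018 0.047 0.011]
```

Emit:
carry_out(increments=[[[0,0.7,15],-1.5],[[0,0,25],0],[[0,0,20],0],[[0,0,9],0],[[0,0,0],0],[[0,0,0],0]])

```text
clock: 18.47
position: [0.4603, -0.0972, 0.0853]
tool_rot: [2.998, 0.94, -0.002]
wrist_force: [0.5, -0.2, -0.3]
finger_gap: 0.0847
```

Emit:
carry_out(grip=6, increments=[[[0,0,0],0],[[0,0,0],0],[[0,0,0],0],[[0,0,0],0],[[0,0,0],0],[[0,0,0],0],[[0,0,0],0]])

```text
clock: 19.05
position: [0.4602, -0.0969, 0.0855]
tool_rot: [-2.997, -0.941, -0.001]
wrist_force: [-2.9, 3.3, 4.4]
finger_gap: 0.0126
```

Emit:
carry_out(increments=[[[0,0,-10],0],[[0,0,-20],0],[[0,0,-30],0],[[0,0,-30],0],[[0,0,-30],0],[[0,0,-15],0],[[0,0,0],0]])

```text
clock: 19.63
position: [0.4614, -0.097, 0.2228]
tool_rot: [2.996, 0.941, 0.007]
wrist_force: [0.8, -0.1, -7.3]
finger_gap: 0.0129
```

```bash
python3 -c "
from h import *
plan(.5505,-.3565,.22)"
```

```text
t 19.63 pos [ 0.4614 -0.097   0.2228] yaw 34.9 shift mm [-75.3 263.8   3.1] roll None q [ 0.21  0.04 -0.47  0.   -1.06  1.97] gap 12.9
F [ 0.78 -0.14 -7.33] T [ 0.09  -0.281  0.02 ]
```

Emit:
carry_out(increments=[[[-6,22,0],0],[[-10,34,0],0],[[-10,36,0],0],[[-10,36,0],0],[[-10,36,0],0],[[-10,36,0],0],[[-10,34,0],0],[[-9,30,0],0],[[0,0,0],0],[[0,0,0],0]])

```text
clock: 20.47
position: [0.5482, -0.3575, 0.2154]
tool_rot: [-2.994, -0.935, 0.007]
wrist_force: [-0.9, 0.5, -7.9]
finger_gap: 0.0129
```

```bash
python3 - <<'E'
from h import *
plan(.5505,-.3565,.19)
T=r.snapshot("top");S=r.snapshot("side")
np.save("T0.npy",cloud(T));np.save("S0.npy",cloud(S))
A=[]
for s in (T,S):
    u=proj(s,[.5505,-.3565,.12])[0].astype(int);k=60
    u=np.clip(u,k,[511-k,383-k]);A.append(cv2.resize(s["img"][u[1]-k:u[1]+k,u[0]-k:u[0]+k],(400,400),interpolation=cv2.INTER_CUBIC))
save("over",np.hstack(A))
# units left behind
for n,a in dict(u1=(.6535,-.031),u2=(.4642,.0964)).items():
  for k,s in enumerate((T,S)):
    P=cloud(s).reshape(-1,3);P=P[np.isfinite(P[:,2])];d=np.hypot(*(P[:,:2]-a).T)
    top=P[(d<.02)&(P[:,2]>.082)&(P[:,2]<.1)]
    if not len(top): print(n,k,"hidden");continue
    c=(top[:,:2].max(0)+top[:,:2].min(0))/2
    d=np.hypot(*(P[:,:2]-c).T);dg=P[(d<.042)&(d>.018)&(P[:,2]>.0525)&(P[:,2]<.062)]
    an=np.arctan2(dg[:,1]-c[1],dg[:,0]-c[0]);print(n,k,c.round(4),len(dg),np.degrees(np.angle(np.mean(np.exp(2j*an)))/2).round(1))
# unit in hand & seat in side view: points by height
for k,s in enumerate((T,S)):
    P=cloud(s).reshape(-1,3);P=P[np.isfinite(P[:,2])];d=np.hypot(P[:,0]-.5505,P[:,1]+.3565)
    for lo,hi in((.08,.09),(.092,.1),(.1,.12),(.138,.15),(.162,.182)):
        q=P[(d<.06)&(P[:,2]>lo)&(P[:,2]<hi)]
        if len(q): print(k,lo,hi,len(q),q.min(0).round(4),q.max(0).round(4),((q.min(0)+q.max(0))/2).round(4))
E
```

```text
t 20.47 pos [ 0.5482 -0.3575  0.2154] yaw 34.7 shift mm [ 2.6  0.6 25.4] roll None q [-0.28  0.35 -0.08 -0.   -1.14  2.46] gap 12.9
F [-0.89  0.51 -7.9 ] T [0.177 0.103 0.012]
u1 0 [ 0.6533 -0.0322] 35 -32.6
u1 1 [ 0.6528 -0.0338] 16 -32.9
u2 0 [0.4652 0.0942] 33 56.1
u2 1 [0.4627 0.0929] 31 55.7
0 0.138 0.15 1 [ 0.5185 -0.3911  0.1437] [ 0.5185 -0.3911  0.1437] [ 0.5185 -0.3911  0.1437]
0 0.162 0.182 92 [ 0.5126 -0.3972  0.163 ] [ 0.5854 -0.3651  0.1763] [ 0.549  -0.3812  0.1696]
1 0.08 0.09 344 [ 0.4954 -0.4083  0.0803] [ 0.5782 -0.3439  0.0899] [ 0.5368 -0.3761  0.0851]
1 0.092 0.1 155 [ 0.4957 -0.4143  0.0922] [ 0.5737 -0.3036  0.0999] [ 0.5347 -0.359   0.096 ]
1 0.1 0.12 11 [ 0.5007 -0.4132  0.1001] [ 0.5323 -0.3743  0.103 ] [ 0.5165 -0.3938  0.1015]
1 0.138 0.15 645 [ 0.5009 -0.403   0.138 ] [ 0.5868 -0.3227  0.1497] [ 0.5438 -0.3628  0.1438]
1 0.162 0.182 1399 [ 0.5055 -0.3977  0.162 ] [ 0.5847 -0.3175  0.182 ] [ 0.5451 -0.3576  0.172 ]
```

View pics/over.png

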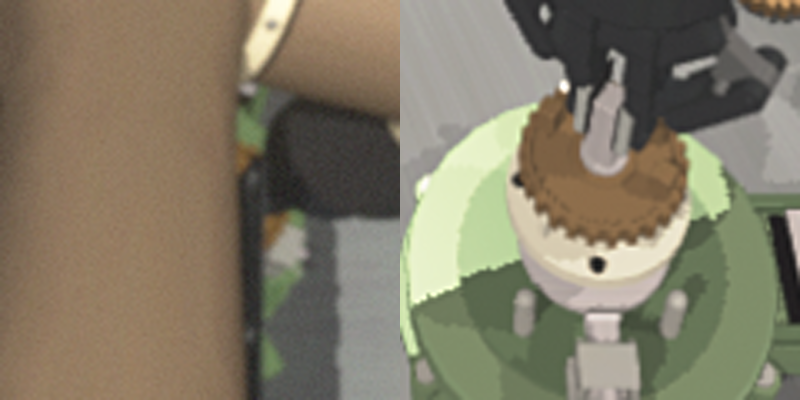

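```bash
python3 - <<'E'
from h import *
from scipy.optimize import least_squares
s=r.snapshot("side"); o=r.get_obs(); print(o["position"])
def circ(P,rad,c0):
    f=least_squares(lambda c:np.hypot(P[:,0]-c[0],P[:,1]-c[1])-rad,c0,loss="soft_l1",f_scale=.001)
    e=np.hypot(P[:,0]-f.x[0],P[:,1]-f.x[1])-rad
    return f.x.round(4),"rms",np.sqrt((e**2).mean()).round(4),"medR",(np.median(e)+rad).round(4),len(P)
def edge(im,s,z,c0,rmin,rmax,hsv,angs):
    """walk outwards on the plane z along rays from c0; return the outermost point in the colour mask"""
    H=cv2.cvtColor(im,cv2.COLOR_RGB2HSV);out=[]
    for a in np.radians(angs):
        rr=np.arange(rmin,rmax,.0004);W=np.c_[c0[0]+rr*np.cos(a),c0[1]+rr*np.sin(a),np.full(len(rr),z)]
        uv=np.round(proj(s,W)).astype(int);m=hsv(H[uv[:,1],uv[:,0]].astype(int))
        i=np.where(~m)[0]
        if len(i) and i[0]>0: out.append(W[i[0]])
    return np.array(out)
im0=cv2.resize(cv2.imread("pics/side0.png")[:,:,::-1],(512,384),interpolation=cv2.INTER_AREA)
wh=lambda h:(h[:,1]<45)&(h[:,2]>150)
c=onplane(s,[[453/1.5,488/1.5]],.085)[0]; print("eye plate centre",c)
P=edge(im0,s,.085,c[:2],.025,.048,wh,range(0,360,5)); print("plate",circ(P,.04,c[:2]))
pins=onplane(s,np.array([[421,452],[482,452],[422,516],[490,516]])/1.5,.097);print("pins",pins.round(4),pins.mean(0))
br=lambda h:(h[:,0]>5)&(h[:,0]<25)&(h[:,1]>90)
zt=o["position"][2]-.0855+.042
P=edge(s["img"],s,zt,o["position"][:2],.026,.046,br,range(180,361,5));print("gear",circ(P,.04,o["position"][:2]))
fl=lambda h:~((h[:,0]>33)&(h[:,0]<85)&(h[:,1]>40))
P=edge(s["img"],s,zt-.032,o["position"][:2],.04,.052,lambda h:(h[:,1]<85)&(h[:,2]>120),range(210,330,5));print("flange",circ(P,.045,o["position"][:2]))
E
```

```text
[ 0.54862067 -0.35558702  0.21798957]
eye plate centre [ 0.54925437 -0.35708009  0.085     ]
plate (array([ 0.5498, -0.3544]), 'rms', np.float64(0.0018), 'medR', np.float64(0.0416), 64)
pins [[ 0.5302 -0.3079  0.097 ]
 [ 0.5983 -0.3349  0.097 ]
 [ 0.4999 -0.3776  0.097 ]
 [ 0.5692 -0.405   0.097 ]] [ 0.54939463 -0.35636078  0.097     ]
gear (array([ 0.5449, -0.3585]), 'rms', np.float64(0.002), 'medR', np.float64(0.0397), 33)
flange (array([ 0.5526, -0.3562]), 'rms', np.float64(0.0022), 'medR', np.float64(0.0451), 9)
```

Emit:
carry_out(increments=[[[2,2.2,8],0],[[0,0,12],0],[[0,0,9],0],[[0,0,0],0],[[0,0,0],0],[[0,0,0],0]])

```text
clock: 21.12
position: [0.5527, -0.3571, 0.1913]
tool_rot: [2.997, 0.942, -0.0]
wrist_force: [-0.1, 0.1, -7.9]
finger_gap: 0.0129
```

```bash
python3 - <<'E'
from h import *
plan(.5515,-.3563,.17)
A=[]
S=r.snapshot("side")
u=proj(S,[.5505,-.3565,.10])[0].astype(int);k=52
u=np.clip(u,k,[511-k,383-k]);a=cv2.resize(S["img"][u[1]-k:u[1]+k,u[0]-k:u[0]+k],(590,590),interpolation=cv2.INTER_CUBIC)
save("low",a);print(u)
E
```

```text
t 21.12 pos [ 0.5527 -0.3571  0.1913] yaw 34.9 shift mm [-0.5 -1.4 21.3] roll None q [-0.28  0.37 -0.11  0.   -1.09  2.46] gap 12.9
F [-0.09  0.11 -7.88] T [-0.069 -0.041 -0.013]
[303 320]
```

View pics/low.png

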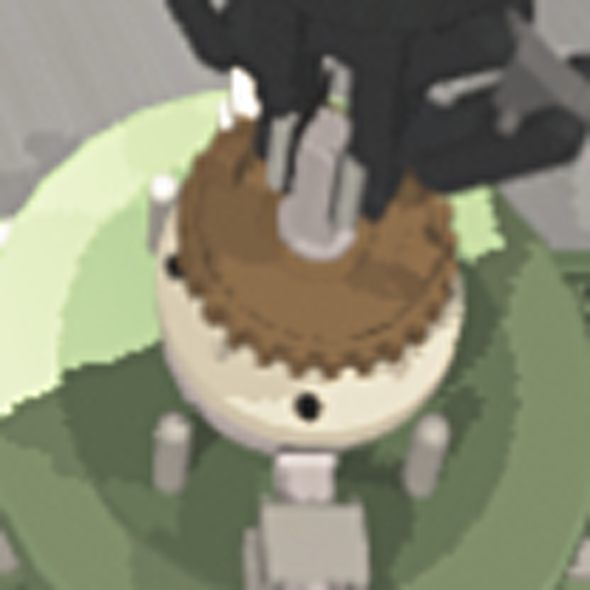

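```bash
python3 - <<'E'
from h import *
from scipy.optimize import least_squares
S=r.snapshot("side");o=r.get_obs();x,y,z=o["position"];zu=z-.0855
px=lambda p:np.array(p)/5.673+[251,268]
t=np.radians(np.arange(0,360,2))
def sil(c):
    uv=np.vstack([proj(S,np.c_[c[0]+.045*np.cos(t),c[1]+.045*np.sin(t),np.full(len(t),zz)]) for zz in(zu,zu+.01)])
    return np.array([uv[:,0].min(),uv[:,0].max(),uv[:,1].max()])
m=np.array([px([158,0])[0],px([465,0])[0],px([0,450])[1]])
f=least_squares(lambda c:sil(c)-m,[x,y]);print("flange side-cam",f.x.round(4),"res px",f.fun.round(2),"tcp",x,y)
pins=onplane(S,px([[174,424],[430,424],[162,184]]),.0975)
print(pins.round(4))
d=lambda i,j:np.hypot(*(pins[i]-pins[j])[:2]); print(d(0,1),d(0,2),d(1,2))
print("centre from diagonal 1-2",((pins[1]+pins[2])/2).round(4), "from square 0,1,2", (pins[0]+(pins[1]-pins[0])/2+(pins[2]-pins[0])/2).round(4))
E
```

```text
flange side-cam [ 0.5523 -0.36  ] res px [ 0.02 -0.02  0.  ] tcp 0.5528765501591896 -0.3573528875340506
[[ 0.5012 -0.3762  0.0975]
 [ 0.5702 -0.4035  0.0975]
 [ 0.5289 -0.3058  0.0975]]
0.07426194041205983 0.07564952650575595 0.10607079333378422
centre from diagonal 1-2 [ 0.5496 -0.3546  0.0975] from square 0,1,2 [ 0.5496 -0.3546  0.0975]
```

Emit:
carry_out(increments=[[[-0.5,-3,0],0],[[0,0,0],0],[[0,0,0],0]])

```text
clock: 21.47
position: [0.5503, -0.355, 0.1916]
tool_rot: [2.997, 0.941, 0.001]
wrist_force: [-0.8, 0.1, -8.3]
finger_gap: 0.0128
```

```bash
python3 - <<'E'
from h import *
plan(.551,-.3555)
s=r.snapshot("wrist");save("w4",s["img"],1.5)
E
```

```text
t 21.47 pos [ 0.5503 -0.355   0.1916] yaw 34.9 shift mm [0.2 0.8 0. ] roll None q [-0.28  0.37 -0.12 -0.   -1.08  2.46] gap 12.8
F [-0.78  0.09 -8.31] T [-0.028  0.055  0.02 ]
```

View pics/w4.png

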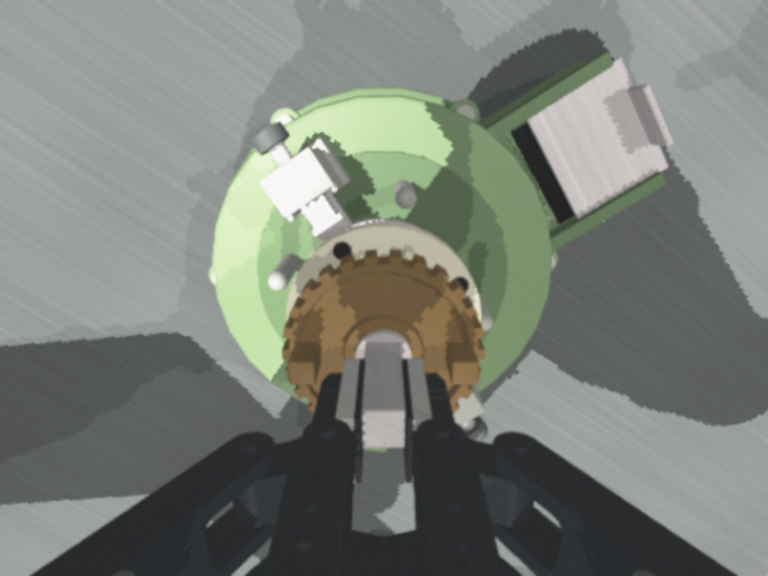

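```bash
python3 - <<'E'
from h import *
from scipy.optimize import least_squares
o=r.get_obs();s=r.snapshot("wrist");x,y,z=o["position"];zu=z-.0855
H=cv2.cvtColor(s["img"],cv2.COLOR_RGB2HSV).astype(int)
def edge(zz,c0,angs,r0,r1,test):
    out=[];
    for a in np.radians(angs):
        rr=np.arange(r0,r1,.0002);W=np.c_[c0[0]+rr*np.cos(a),c0[1]+rr*np.sin(a),np.full(len(rr),zz)]
        uv=np.round(proj(s,W,o)).astype(int);ok=(uv[:,1]>=0)&(uv[:,1]<384)&(uv[:,0]>=0)&(uv[:,0]<512);uv=uv[ok];W=W[ok]
        i=np.where(test(H[uv[:,1],uv[:,0]]))[0]
        if len(i) and i[0]>0: out.append(W[i[0]])
    return np.array(out)
def circ(P,R):
    f=least_squares(lambda c:np.hypot(P[:,0]-c[0],P[:,1]-c[1])-R,[x,y],loss="soft_l1",f_scale=.0005)
    e=np.hypot(P[:,0]-f.x[0],P[:,1]-f.x[1])-R; return f.x.round(4),"med|e|",np.median(abs(e)).round(4),len(P)
green=lambda h:(h[:,0]>33)&(h[:,0]<85)&(h[:,1]>50)
yaw=np.degrees(np.arctan2(*R.from_rotvec(o["tool_rot"]).as_matrix()[1::-1,0]))
angs=yaw+np.arange(-60,61,3)
P=edge(zu+.01,(x,y),angs,.041,.055,green);print("flange",circ(P,.045))
print((np.hypot(P[:,0]-x,P[:,1]-y)*1e3).round(1))
pins=onplane(s,np.array([[404,188],[277,279],[489,321]])/1.5,.0975,o);print(pins.round(4),np.hypot(*(pins[0]-pins[1])[:2]),np.hypot(*(pins[0]-pins[2])[:2]))
# centre: square corner from pins 0,1 
m=(pins[0]+pins[1])/2; d=(pins[1]-pins[0])[:2]; n=np.array([-d[1],d[0]]); n/=np.linalg.norm(n)
for sg in(1,-1): print("centre cand",m[:2]+sg*n*.0375)
P=edge(.06,(.5505,-.356),yaw+np.arange(-120,121,4),.085,.115,lambda h:h[:,1]<40);print("drum",circ(P,.1))
print(o["position"])
E
```

```text
flange (array([ 0.5524, -0.3549]), 'med|e|', np.float64(0.0008), 35)
[46.2 46.  46.  46.  46.2 46.2 46.8 46.4 46.2 46.6 46.6 47.  46.8 46.8
 47.6 47.6 47.6 47.8 47.6 48.  48.  48.  48.2 47.8 47.6 48.4 44.8 44.8
 44.4 44.4 44.8 44.6 44.  44.  43.6]
[[ 0.6039 -0.3309  0.0975]
 [ 0.5326 -0.3055  0.0975]
 [ 0.5745 -0.405   0.0975]] 0.07570622980915578 0.0797231326673134
centre cand [ 0.55562416 -0.35350705]
centre cand [ 0.58080062 -0.28285901]
drum (array([ 0.5547, -0.3545]), 'med|e|', np.float64(0.0013), 52)
[ 0.5504247  -0.35503254  0.19155422]
```

Emit:
carry_out(increments=[[[1.6,0.5,0],0],[[0,0,5],0],[[0,0,4],0],[[0,0,3],0],[[0,0,3],0],[[0,0,0],0],[[0,0,0],0]])

```text
clock: 22.15
position: [0.5519, -0.3545, 0.1758]
tool_rot: [-2.997, -0.941, 0.001]
wrist_force: [-0.2, 0.4, -8.3]
finger_gap: 0.0125
```

```bash
python3 -c "
from h import *
tq(3);plan(.552,-.3545,.171)"
```

```text
t 22.15 F [-0.2   0.36 -8.35] T [ 0.021 -0.033  0.034] tau6 -0.0002 qd6 0.0024
t 22.20 F [-0.24  1.46 -6.95] T [ 0.049 -0.026  0.013] tau6 0.0001 qd6 0.0012
t 22.25 F [-0.14  0.91 -7.6 ] T [ 0.111 -0.025 -0.011] tau6 0.0004 qd6 0.0009
t 22.30 pos [ 0.5519 -0.3545  0.1761] yaw 34.9 shift mm [0.1 0.1 5.1] roll None q [-0.27  0.38 -0.14 -0.   -1.05  2.45] gap 12.3
F [-0.11  0.6  -6.64] T [ 0.108  0.018 -0.021]
```

Emit:
carry_out(increments=[[[0,0,3],0],[[0,0,3],0],[[0,0,3],0],[[0,0,3],0],[[0,0,0],0],[[0,0,0],0]])

```text
clock: 22.8
position: [0.5526, -0.355, 0.165]
tool_rot: [2.996, 0.941, 0.002]
wrist_force: [1.1, -1.9, 2.4]
finger_gap: 0.0127
```

Emit:
carry_out(increments=[[[0,0,2],0],[[0,0,2],0],[[0,0,1.5],0],[[0,0,0],0],[[0,0,0],0]])

```text
clock: 23.22
position: [0.5526, -0.355, 0.1595]
tool_rot: [2.996, 0.941, 0.002]
wrist_force: [-0.3, -2.0, 5.0]
finger_gap: 0.0128
```

Emit:
carry_out(increments=[[[0,0,1.5],0],[[0,0,1.5],0],[[0,0,0.5],0],[[0,0,0],0],[[0,0,0],0]])

```text
clock: 23.63
position: [0.5526, -0.355, 0.1562]
tool_rot: [2.996, 0.942, 0.002]
wrist_force: [-0.3, -1.5, 6.5]
finger_gap: 0.0127
```

```bash
python3 -c "
from h import *
tq(2);plan(.552,-.3545,.159)"
```

```text
t 23.63 F [-0.33 -1.47  6.5 ] T [-0.345  0.152 -0.002] tau6 0.0006 qd6 -0.0016
t 23.68 F [-1.35 -1.    6.14] T [-0.369  0.172  0.022] tau6 0.0005 qd6 0.0005
t 23.73 pos [ 0.5526 -0.355   0.1563] yaw 34.9 shift mm [-0.2 -0.8 -2.7] roll None q [-0.27  0.4  -0.16  0.   -1.01  2.45] gap 12.6
F [-0.01 -0.9   5.74] T [-0.406  0.228  0.01 ]
```

Emit:
carry_out(increments=[[[0,0,1],0],[[0,0,1],0],[[0,0,0],0],[[0,0,0],0]])

```text
clock: 24.07
position: [0.5527, -0.3551, 0.1556]
tool_rot: [2.995, 0.942, 0.003]
wrist_force: [-2.0, 1.3, 13.8]
finger_gap: 0.0127
```

Emit:
carry_out(increments=[[[0,0,-2],0],[[0,0,-2],0],[[0,0,-1.5],0],[[0,0,-1],0],[[0,0,0],0],[[0,0,0],0]])

```text
clock: 24.57
position: [0.5525, -0.355, 0.1592]
tool_rot: [2.997, 0.941, 0.001]
wrist_force: [2.5, -3.8, -2.4]
finger_gap: 0.0126
```

Emit:
carry_out(increments=[[[0,0,-1],0],[[0,0,-1],0],[[0,0,0],0],[[0,0,0],0]])

```text
clock: 24.9
position: [0.5524, -0.3549, 0.1594]
tool_rot: [-2.997, -0.94, 0.0]
wrist_force: [6.1, -7.4, -13.8]
finger_gap: 0.0125
```

The unit resists a 14 N pull, so it is latched. I ease off, release and look.

Emit:
carry_out(increments=[[[0,0,1.5],0],[[0,0,1],0],[[0,0,0],0]])

```text
clock: 25.15
position: [0.5525, -0.3549, 0.1592]
tool_rot: [2.996, 0.941, 0.001]
wrist_force: [3.0, -5.2, -1.8]
finger_gap: 0.0127
```

Emit:
carry_out(grip=75, increments=[[[0,0,0],0],[[0,0,0],0],[[0,0,0],0],[[0,0,0],0],[[0,0,-30],0],[[0,0,-40],0],[[-40,0,0],0],[[-20,0,0],0],[[0,0,0],0],[[0,0,0],0]])

```text
clock: 25.98
position: [0.5019, -0.3893, 0.2297]
tool_rot: [2.998, 0.939, 0.001]
wrist_force: [0.7, -0.5, -0.4]
finger_gap: 0.0747
```

```bash
python3 - <<'E'
from h import *
plan(.552,-.355)
s=r.snapshot("wrist");save("w5",s["img"],1.5)
E
python3 dogs.py .5535 -.3545 .0735 2
```

```text
t 25.98 pos [ 0.5019 -0.3893  0.2297] yaw 34.8 shift mm [60.7  0.5  0. ] roll None q [-0.35  0.31 -0.12 -0.   -1.15  2.53] gap 74.7
F [ 0.7  -0.49 -0.38] T [ 0.005 -0.07  -0.006]
26.03 429 -55.1 top [ 0.5531 -0.3562]
26.08 411 -55.1 top [ 0.5531 -0.3561]
```

View pics/w5.png

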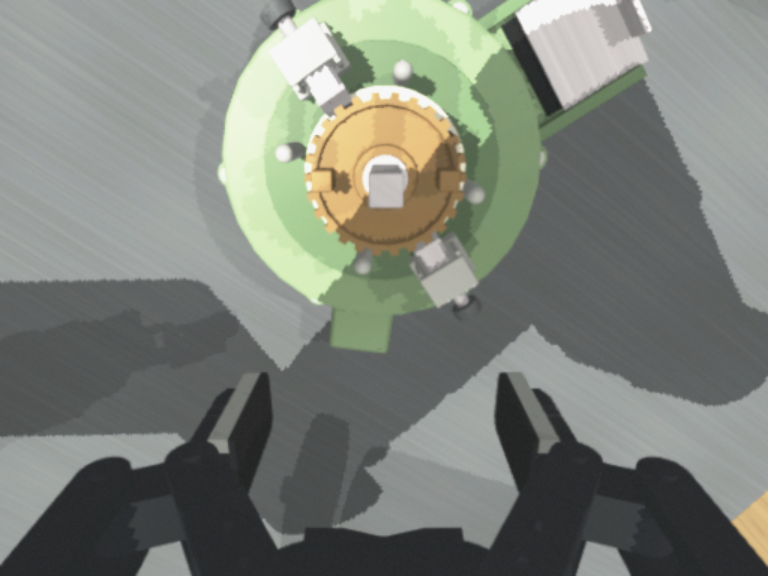

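```bash
python3 - <<'E'
from h import *
o=r.get_obs();s=r.snapshot("wrist");C=cloud(s,o)
for n,(u,v) in dict(latchA=(305,50),boltA=(330,90),latchB=(447,275),boltB=(433,250),pin=(402,70),dogL=(320,180),dogR=(450,180),gearL=(340,205),gearR=(430,200),gearT=(385,115),gearB=(385,235),flT=(385,91)).items():
    p=C[int(v/1.5)-1:int(v/1.5)+2,int(u/1.5)-1:int(u/1.5)+2].reshape(-1,3);print(n,np.nanmedian(p,0).round(4))
M=R.from_rotvec(o["tool_rot"]).as_matrix()
c=np.array([.5525,-.3553,0]);t=c-.030*M[:,0]-.031*M[:,1];print("start",t)
plan(t[0],t[1],.143,34.8)
E
```

```text
latchA [ 0.5807 -0.2889  0.1016]
boltA [ 0.5722 -0.3088  0.0974]
latchB [ 0.5286 -0.4159  0.1018]
boltB [ 0.5349 -0.4013  0.0974]
pin [ 0.6008 -0.3332  0.099 ]
dogL [ 0.5368 -0.3304  0.1316]
dogR [ 0.5715 -0.38    0.1319]
gearL [ 0.5294 -0.3442  0.1137]
gearR [ 0.5574 -0.3804  0.1139]
gearT [ 0.578  -0.3382  0.114 ]
gearB [ 0.5296 -0.372   0.1138]
flT [ 0.5886 -0.3309  0.0846]
start [ 5.10159425e-01 -3.47037101e-01  1.41026364e-05]
t 26.18 pos [ 0.5033 -0.3884  0.2289] yaw 34.9 shift mm [ 29.3 -29.9  85.9] roll 0.1 q [-0.35  0.31 -0.11 -0.   -1.15  2.53] gap 74.7
F [-0.54  0.31  0.01] T [ 0.085 -0.028  0.024]
```

Gear face is level (0.1138–0.1140 all round), and both bolts sit symmetrically over the flange. Latches and pins stay below 0.102, so the flick path is clear.

Emit:
carry_out(grip=0, increments=[[[14,-15,0],0],[[15,-15,0],0],[[0,0,0],0],[[0,0,0],0],[[0,0,30],0],[[0,0,30],0],[[0,0,20],0],[[0,0,6],0],[[0,0,0],0],[[0,0,0],0]])

```text
clock: 27.02
position: [0.51, -0.3482, 0.1438]
tool_rot: [2.996, 0.942, -0.0]
wrist_force: [0.1, -1.3, 1.1]
finger_gap: 0.0001
```

```bash
python3 -c "
from h import *
plan(.5102,-.347,.143)"
```

```text
t 27.02 pos [ 0.51   -0.3482  0.1438] yaw 34.9 shift mm [ 0.8 -0.9  0.8] roll None q [-0.28  0.35 -0.26  0.   -0.95  2.46] gap 0.1
F [ 0.06 -1.26  1.06] T [-0.03  -0.047  0.042]
```

Emit:
carry_out(increments=[[[8,-0.5,0.5],0],[[13,0,0],0],[[15,0,0],0],[[12,0,0],0],[[0,0,-30],0],[[-20,0,-35],0],[[-20,0,-20],0]])

```text
clock: 27.6
position: [0.5184, -0.342, 0.2311]
tool_rot: [2.993, 0.946, 0.003]
wrist_force: [0.5, -1.0, 1.0]
finger_gap: 0.0006
```

```bash
python3 dogs.py .5535 -.3552 .0735 12; python3 -c "
from h import *
plan(.5535,-.355,.2)"
```

```text
27.60 383 -66.2 top [ 0.5532 -0.3561]
27.65 375 -85.0 top [ 0.5533 -0.356 ]
27.70 386 76.9 top [ 0.5531 -0.3562]
27.75 389 59.3 top [ 0.5533 -0.3558]
27.80 404 42.1 top [ 0.5532 -0.356 ]
27.85 401 25.5 top [ 0.5532 -0.3561]
27.90 390 9.5 top [ 0.5533 -0.3562]
27.95 392 -6.1 top [ 0.5531 -0.356 ]
28.00 415 -21.1 top [ 0.5533 -0.3558]
28.05 417 -36.0 top [ 0.5532 -0.356 ]
28.10 421 -50.4 top [ 0.5531 -0.3558]
28.15 402 -64.1 top [ 0.5533 -0.3561]
t 28.20 pos [ 0.5158 -0.3424  0.227 ] yaw 34.9 shift mm [23.7 31.9 26.9] roll None q [-0.27  0.29 -0.15 -0.   -1.13  2.45] gap 0.3
F [ 0.63 -0.02  1.07] T [ 0.007  0.042 -0.019]
```

Emit:
carry_out(increments=[[[-30,10,-20],0],[[-30,10,-20],0],[[-30,10,-10],0],[[-30,10,0],0],[[0,0,0],0],[[0,0,0],0],[[0,0,0],0],[[0,0,0],0],[[0,0,0],0],[[0,0,0],0]])

```text
clock: 29.03
position: [0.4408, -0.4434, 0.2775]
tool_rot: [-2.996, -0.943, 0.0]
wrist_force: [-0.4, -0.1, 0.3]
finger_gap: 0.0002
```

Emit:
carry_out(increments=[[[0,0,0],0],[[0,0,0],0],[[0,0,0],0],[[0,0,0],0],[[0,0,0],0],[[0,0,0],0],[[0,0,0],0],[[0,0,0],0]])

```text
clock: 29.7
position: [0.4401, -0.4441, 0.2777]
tool_rot: [2.997, 0.941, 0.0]
wrist_force: [0.8, -0.3, 0.1]
finger_gap: 0.0
```

```bash
python3 - <<'E'
from h import *
T=r.snapshot("top");S=r.snapshot("side")
plan(.5535,-.355)
t0=cv2.resize(cv2.imread("pics/top0.png")[:,:,::-1],(512,384),interpolation=cv2.INTER_AREA)
d=cv2.absdiff(t0,T["img"]).max(2)
c=[];cr=cv2.imread("pics/crops.png")[:,:,::-1]
A=[]
for n,a in dict(u1=(.653,-.031),u2=(.4642,.0964)).items():
  for k,s in enumerate((T,S)):
    P=cloud(s).reshape(-1,3);P=P[np.isfinite(P[:,2])];dd=np.hypot(*(P[:,:2]-a).T)
    top=P[(dd<.02)&(P[:,2]>.082)&(P[:,2]<.1)]
    print(n,k,((top[:,:2].max(0)+top[:,:2].min(0))/2).round(4) if len(top) else "hidden")
  a=onplane(T,[[403/1.5,287/1.5]] if n=="u1" else [[329/1.5,401/1.5]],.08)[0];a[2]=.05
  u=proj(S,a)[0].astype(int);A.append(cv2.resize(S["img"][u[1]-25:u[1]+25,u[0]-25:u[0]+25],(266,266),interpolation=cv2.INTER_CUBIC))
A=np.hstack([np.vstack([cr[266:,:266],A[0]]),np.vstack([cr[266:,266:532],A[1]])])
save("cmp",A);save("top9",T["img"],1.5)
E
```

```text
t 29.80 pos [ 0.4401 -0.4442  0.2777] yaw 34.9 shift mm [144.   -8.3   0. ] roll None q [-0.48  0.26 -0.07 -0.   -1.24  2.66] gap 0.0
F [-0.17 -0.07 -0.44] T [ 0.031 -0.025 -0.   ]
u1 0 [ 0.6541 -0.0322]
u1 1 hidden
u2 0 [0.4651 0.0944]
u2 1 [0.4563 0.0917]
```

View pics/cmp.png

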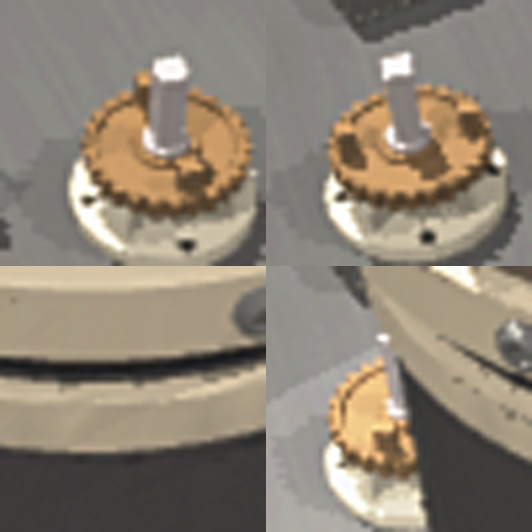

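View pics/top9.png

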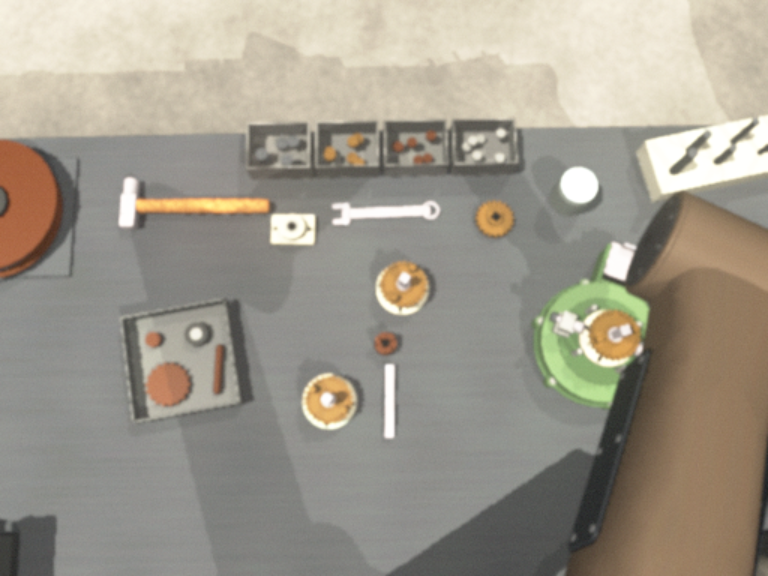

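Side view of U1 is blocked by the arm. U2's flange holes are unchanged (w2 picture: holes toward +x and -y, as at the start). One more crop checks U1's flange and the seated unit.

```bash
python3 - <<'E'
import cv2,numpy as np
a=cv2.imread("pics/top0.png");b=cv2.imread("pics/top9.png")
f=lambda im,u,v:cv2.resize(im[v-38:v+38,u-38:u+38],(266,266),interpolation=cv2.INTER_CUBIC)
cv2.imwrite("pics/cmp2.png",np.vstack([np.hstack([f(i,403,290),f(i,329,403),f(i,608,338)]) for i in(a,b)]))
E
```

```text
(no output)
```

View pics/cmp2.png

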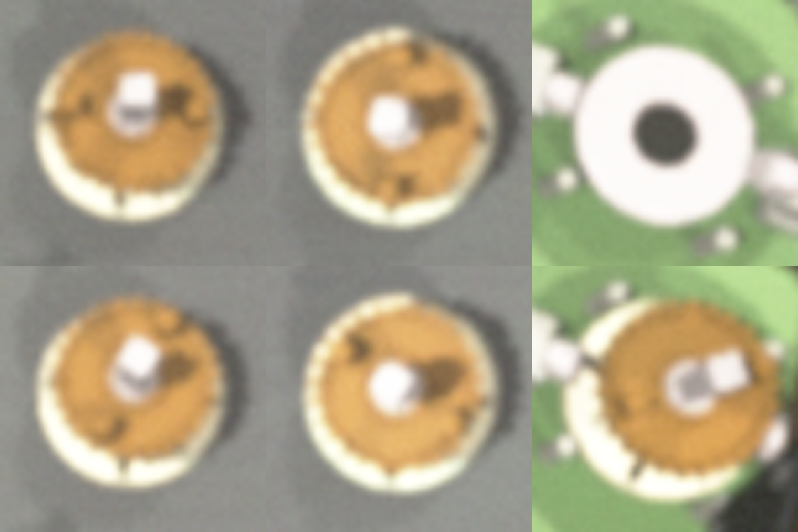

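Flange holes of both binding units have not moved and their gears turned about 60°. The unit sits between the pins with both bolts over its flange. Handing in.

```bash
python3 -c "
from rig import r
print(r.job_done())"
```

```text
the job is handed in; nothing more can be done
None
```

The job is done and handed in at about 30 s of the 56 s allowed. The free-running unit is latched on the seed meter, and its gear still coasts freely there.

- **Finding the good unit:** I twisted each gear about 60° by its shaft. The far-middle unit (x 0.65, y -0.03) and the left unit (x 0.46, y +0.10) held back with about 0.05–0.1 N m. The right unit (x 0.46, y -0.10) showed almost no torque. A dog flick then sent its gear coasting at about 8 rad/s for roughly 2.5 s, so that is the good one.
- **Clipping it on:** I pressed the unit down to the seat's stop. It then held against an upward pull of about 14 N. The gear face was level to 0.3 mm all round, and the wrist picture showed both bolts over the flange.
- **Final flick:** The gear left the finger at about 6.5 rad/s. It was still turning untouched at about 5 rad/s when last measured, 0.6 s later.
- **Units left on the bench:** The two binding units still stand upright, with flanges unturned. By the top camera they moved about 1–2 mm when gripped. The other parts look unmoved in the before and after top views.

**Weak points in the checks:**
- Torque readings alone were noisy (about ±0.03 N m), which is why I flicked the right unit as well.
- The cameras disagreed by 2–5 mm on the seat centre. I used a blend, and the unit went in between the pins with no side load.
- The last side view was partly hidden by the arm, so I judged the far-middle unit from the top view.

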